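Close the press mould and hold it shut

ROBOT

A 6-joint arm with a two-finger parallel gripper is mounted at the origin on the work surface; the furniture and walls round the work are solid. World frame = base frame: x ahead of the robot, y to its left, z up, the work surface at z = 0. Lengths are in m, angles in rad, forces in N, time in s.
With the tool pointing down it reaches from about 0.3 to 0.775 m from the base axis. Payload 14.6 kg.
Tool frame: the origin (TCP) lies between the finger pads; the fingertips stand ctrl.tip_extent ahead of it and the grasp point (between the pads) lies 3 mm ahead of it (ctrl.tip_extent is the distance from the TCP to the fingertips, in m); z points along the fingers, y is the line along which they close (so a half turn about z gives the same grasp; the last joint's range is limited). The gripper opens to 94 mm and grips with 3 to 60 N. Pads are 16 mm wide; open, the fingers measure 119 mm over their backs; the gripper's body (75 mm by 177 mm) begins 78 mm behind the grasp point.
Start: joints at [-1.324, 0.3, 1.521, -0, 1.321, -0.067], TCP at [0.17, -0.523, 0.227] pointing down, gripper open.
Joint ranges: [-3.03, 3.03], [-0.79, 2.21], [0.23, 2.52], [-1.04, 4.18], [0, 3.07], [-2.55, 2.55]. Speed limits (rad/s): [2.22, 2.22, 2.57, 3.14, 3.14, 3.14].

INTERFACE

Orientations are given as [roll, pitch, yaw] about the fixed x, y, z axes, in that order (R = Rz(yaw) Ry(pitch) Rx(roll)).
In Python, from station import ctrl, eyes gives the robot as it stands. The module is installed in compiled form; this text tells all that it offers.
- The arm moves only by the tool inch_along, called after "Request:" as a command line: name --argument value ..., lists and objects as JSON in quotes. Schema: {"type":"object","properties":{"plan":{"type":"array","items":{"type":"object","properties":{"trans":{"type":"array","items":{"type":"number"},"minItems":3,"maxItems":3},"rotvec":{"type":"array","items":{"type":"number"},"minItems":3,"maxItems":3}},"additionalProperties":false},"minItems":1,"maxItems":10},"finger_gap":{"type":"number"},"grip_force":{"type":"number"},"only":{"type":"string"},"quiet":{"type":"boolean"},"lines":{"type":"string"}},"required":["plan"],"additionalProperties":false}. plan is a list of rows, 1 to 10 of them, each an object with the fields trans (a list: dx, dy, dz in shares of the most that a row can go, 1 being 50 mm), rotvec (a list: a rotation vector rx, ry, rz in fractions of the full range, 1 being pi rad); a field left out counts as zero; each row shifts and turns the commanded pose from where the row before left it, along the tool's axes as they then stand; what a row does not reach is not made up. A row lasts 1/10 s, in which the tool goes at most 0.05 m and 0.15 rad, less where a joint would pass 70% of its speed; a pose out of reach is approached as far as the arm can. finger_gap is the finger opening in m, set as the call begins (left out keeps the last). The fingers move at their own pace and stop on an object; grip_force is the grip in N (left out, the last holds). Time passes only in rows, so rows that do not move let the fingers close. The tool returns the time, the measured TCP pose, the force, the opening and the grip force at its end. only (a regular expression) keeps the lines of the reply that match it, lines (a string "A,B") keeps lines A to B, and quiet returns only ok. Shift and turn numbers lie between -1 and 1, and a call with a number outside is refused. Input that does not fit is refused with a message, and nothing moves.
- ctrl.get_obs(): the state, without advancing time (a new reading comes with each control period).
- eyes.camera(name): name is "side" or "top"; returns a dict with "pixels" (480x640x3 uint8, blue, green, red), "fx", "fy", "cx", "cy" (pixels), "k1" (the pictures are not rectified: a ray, as slopes to the right and down, at radius r is drawn at 1 + k1 r^2 times it, then the intrinsics apply), "extrinsics" (4x4, takes a point from camera to world coordinates). Camera axes: x right, y up, looking along -z (the intrinsics and any distortion apply to the point x, -y, -z); pixel columns grow to the right and rows downward; lengths in m; the calibration is good to about 2 mm. A picture is of the moment at which its call begins. There is no depth.
- ctrl.hand_in(): hands the job in; it is judged then, once.
The state is a dict: "time_s": time; "qpos": joint angles; "joint_vel": joint speeds; "tau": joint torques, N m; "ee_pos": TCP position; "eef_rot": TCP orientation; "force": force on the tool from outside, world axes, zero at the start; "moment": the same for the moment, N m; "grip_width": finger opening in m; "grip_force": force on a finger pad.
Only numpy, scipy, OpenCV 4.12 (cv2) and the standard library are available. Lean on these libraries where they do the work, as an engineer would, in place of code of your own. Each camera call takes 0.05 s, during which the arm holds its last target. There are 200 camera calls.

TASK

Lift the blue dust cover off the dowels of the lower mould half and lay it the same way up, flat on the bench. Then set the upper mould half over the two dowels, red-marked end over red-marked end, and press it down against the sprung knock-out plate until the two plaster faces meet all round. Finish while still holding it pressed shut: do not let go; leave the mug, the wooden rib and the loop tool where they are.

Things in the scene. Friction and masses are not known exactly. Their poses are not given: they have to be found in the camera images.
- mould_lower: Fixed lower half of a tile press mould: white plaster block 130 (x) x 76 (y) mm on a plywood foot 150 x 96 x 12 mm. Origin: centre of the foot's underside, on the bench; z up, x along its length towards the end with the red paint band. Its plaster top (parting face) is 45 mm above the origin. Two brass dowels stand on that face at x = +47 and -47 mm, y = 0
- big_dowel (a point): axis of the big brass dowel (red-marked end, x = +47 mm) at the level of the lower half's parting face, axes as the lower half's; 16 mm diameter, stands 24 mm above the face, the last 6 mm tapering to 10 mm
- small_dowel (a point): axis of the small brass dowel (x = -47 mm) at the level of the lower half's parting face, axes as the lower half's; 11 mm diameter, stands 24 mm above the face, the last 6 mm tapering to 5 mm
- knockout (a joint): sprung aluminium knock-out plate, 46 x 50 mm, in the middle of the lower half; 0 m = raised, 6 mm proud of the parting face; 0.006 m = pushed flush. It takes 8 N to start it down and 14 N to hold it flush; part of this is the weight of the upper half (3 to 5 N), which alone does not push it down
- mould_upper: Loose upper half, about 0.4 kg: plaster slab 130 (x) x 76 (y) x 30 mm lying on the bench, parting face down, with a brown wooden grip batten 60 (x) x 28 (y) mm on the middle of its back, 30 to 58 mm above the origin. Origin: centre of its underside (the parting face); z up, x towards the red-marked end. Closed, its underside lies on the lower half's parting face, x axes the same way
- big_hole (a point): centre, at the underside, of the upper half's big hole (red-marked end, x = +47 mm): 19 mm diameter, right through, with a 2 mm chamfer at the underside
- small_hole (a point): centre, at the underside, of the upper half's small hole (x = -47 mm): 14 mm diameter, right through, with a 2 mm chamfer at the underside
- dust_cover: Loose cover, 0.12 kg, blue top, plywood edge, 130 (x) x 76 (y) x 16 mm, hollow underneath; light wooden grip bar 46 (x) x 20 (y) mm on the middle of its top, 16 to 44 mm above the origin. Origin: centre of its underside, z up. At the start it lies on the lower half's parting face; the dowels pass through its holes (4 mm wider than they) and stand out 8 mm above its top
- mug: bystander: white mug with grey spots, 82 x 117 x 91 mm high, origin under its middle; stands at the far side of the bench
- wood_rib: bystander: flat wooden rib, 46 x 104 x 8 mm, origin under its middle; lies at the far side of the bench, left of the mug
- loop_tool: bystander: modelling tool with a wire loop, 30 x 204 x 12 mm, origin under its middle; lies at the left, next to the upper mould half

How it is judged:
By the outcome, as a careful person would: the job done as asked, in the order asked, and still so for the second after the job is handed in, while the arm keeps its last pose, push and grip.
It also fails if it takes over 54 s, if anything falls off the work surface, if the arm or the gripper's body presses on something with over 40 N, if the wrist force passes 120 N, or if a joint passes its speed limit or range.

## Working session

There is one attempt and no reset: what is moved stays moved. The work goes in short steps, Python scripts to look and compute and a tool call to move; the robot and the scene stay as the last step left them, time stands still between calls to the robot, and variables do not carry over. Pictures are saved under pics/ and viewed, at most 10 in all, crops included, and the job is handed in when it is done.

```bash
mkdir -p pics
```

Create h.py:
```python
import numpy as np, cv2
from station import ctrl, eyes
def shot(n,f):
    c=eyes.camera(n); cv2.imwrite('pics/'+f,c['pixels']); np.save('pics/'+n+'.npy',c,allow_pickle=True); return c
def ray(c,u,v):
    K=np.array([[c['fx'],0,c['cx']],[0,c['fy'],c['cy']],[0,0,1.]])
    p=cv2.undistortPoints(np.array([[[u,v]]],float),K,np.array([c['k1'],0,0,0.]))[0,0]
    E=np.array(c['extrinsics']); d=E[:3,:3]@np.array([p[0],-p[1],-1]); return E[:3,3],d/np.linalg.norm(d)
def onz(c,u,v,z):
    o,d=ray(c,u,v); return o+d*(z-o[2])/d[2]
def tri(c1,p1,c2,p2):
    o1,d1=ray(c1,*p1);o2,d2=ray(c2,*p2)
    A=np.stack([d1,-d2],1); t=np.linalg.lstsq(A,o2-o1,rcond=None)[0]
    a=o1+t[0]*d1;b=o2+t[1]*d2; return (a+b)/2,np.linalg.norm(a-b)
def load(n): return np.load('pics/'+n+'.npy',allow_pickle=True).item()
```

Run:
```python
from h import *
for n in('top','side'):
    c=shot(n,n+'0.png'); print(n,c['fx'],c['cx'],c['cy'],c['k1'],np.round(c['extrinsics'],3).tolist())
o=ctrl.get_obs(); print(o['ee_pos'],o['eef_rot'],o['force'],o['grip_width'],ctrl.tip_extent,o['time_s'])
```

```text
top 604.502239161037 326.4709442389046 235.44921007003782 0.043109105938384844 [[0.031, 0.997, -0.069, 0.442], [-0.999, 0.033, 0.038, 0.169], [0.04, 0.067, 0.997, 0.951], [0.0, 0.0, 0.0, 1.0]]
side 477.6782072334785 310.61005348898345 239.80788751527314 -0.040416105980323414 [[-0.953, 0.131, -0.275, 0.247], [-0.304, -0.454, 0.838, 0.842], [-0.014, 0.881, 0.472, 0.473], [0.0, 0.0, 0.0, 1.0]]
[ 0.16972251 -0.52294875  0.22695469] [-3.14059483e+00 -5.55796034e-05  3.13816015e-01] [0.3578405  0.08348435 0.43918078] 0.09405220788472003 0.022 0.1
```

View pics/top0.png

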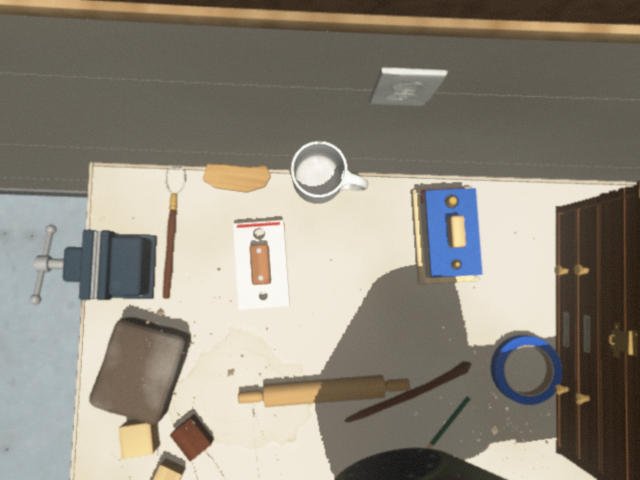

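View pics/side0.png

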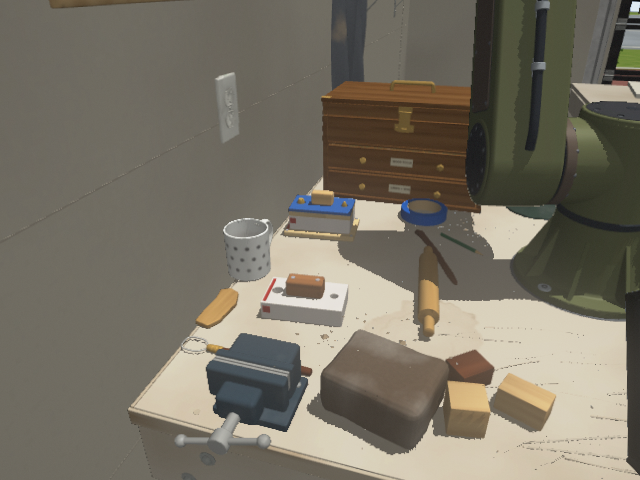

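The top view shows the upper half at about (262,264) with its red band at the far end, and the covered lower half at about (453,232) with the big dowel at (452,200). In the side view the upper half is at (305,300) and the cover at (322,205). I'll measure them with colour masks and both views.

Run:
```python
from h import *
t=load('top');s=load('side')
def comps(c,box,lo,hi,n=3):
    x0,y0,x1,y1=box; h=cv2.cvtColor(c['pixels'],cv2.COLOR_BGR2HSV)[y0:y1,x0:x1]
    m=cv2.inRange(h,lo,hi); cs,_=cv2.findContours(m,cv2.RETR_EXTERNAL,cv2.CHAIN_APPROX_NONE)
    out=[]
    for k in sorted(cs,key=cv2.contourArea)[::-1][:n]:
        r=cv2.minAreaRect(k); b=cv2.boxPoints(r)+[x0,y0]
        out.append((cv2.contourArea(k),(np.array(r[0])+[x0,y0]).round(1).tolist(),np.round(b,0).tolist()))
    return out
S={'blue':((100,120,40),(125,255,255)),'wood':((8,60,60),(30,255,255)),'red':((170,120,60),(180,255,255)),'red0':((0,170,100),(5,255,255)),'white':((0,0,200),(180,18,255)),'brown':((2,100,50),(16,255,255))}
for nm,c,bl,bu in(('top',t,(405,175,495,295),(225,210,300,320)),('side',s,(283,182,365,242),(250,268,355,330))):
    print(nm)
    for k in('blue','wood'): print(' cover',k,*comps(c,bl,*S[k],4),sep='\n  ')
    for k in('red','red0','white','brown'): print(' upper',k,*comps(c,bu,*S[k],3),sep='\n  ')
a=cv2.resize(t['pixels'][175:295,405:495],None,fx=4,fy=4,interpolation=2);b=cv2.resize(t['pixels'][210:320,225:300],None,fx=4,fy=4,interpolation=2)
d=np.zeros((480,700,3),np.uint8);d[:480,:360]=a;d[:440,365:665]=b;cv2.imwrite('pics/crop1.png',d)
a=cv2.resize(s['pixels'][180:245,280:370],None,fx=5,fy=4.5*5/4.5,interpolation=2);b=cv2.resize(s['pixels'][265:330,250:355],None,fx=5,fy=5,interpolation=2)[:,:]
d=np.zeros((600,530,3),np.uint8);d[:295,:450]=a[:295];d[300:600,:525]=b[:300];cv2.imwrite('pics/crop2.png',d)
```

```text
top
 cover
  blue
  (4137.5, [452.9, 232.0], [[425.0, 191.0], [475.0, 187.0], [481.0, 273.0], [431.0, 277.0]])
 cover
  wood
  (810.5, [444.6, 234.7], [[411.0, 189.0], [472.0, 185.0], [478.0, 280.0], [418.0, 284.0]])
  (411.5, [456.3, 231.0], [[448.0, 216.0], [463.0, 215.0], [465.0, 246.0], [450.0, 247.0]])
  (78.5, [451.0, 201.0], [[446.0, 196.0], [456.0, 196.0], [456.0, 206.0], [446.0, 206.0]])
  (33.0, [456.0, 264.0], [[453.0, 261.0], [459.0, 261.0], [459.0, 267.0], [453.0, 267.0]])
 upper
  red
 upper
  red0
 upper
  white
  (2907.0, [260.5, 265.3], [[232.0, 224.0], [283.0, 221.0], [289.0, 307.0], [238.0, 310.0]])
  (4.0, [258.5, 250.0], [[257.0, 250.0], [259.0, 249.0], [260.0, 250.0], [259.0, 252.0]])
  (4.0, [260.0, 277.5], [[259.0, 278.0], [260.0, 276.0], [262.0, 278.0], [260.0, 279.0]])
 upper
  brown
  (617.0, [259.8, 263.7], [[250.0, 245.0], [267.0, 244.0], [270.0, 283.0], [252.0, 284.0]])
  (47.0, [258.0, 224.5], [[237.0, 225.0], [279.0, 222.0], [279.0, 224.0], [237.0, 227.0]])
side
 cover
  blue
  (607.5, [321.5, 203.9], [[289.0, 209.0], [290.0, 194.0], [354.0, 198.0], [3
[... 299 characters left out ...]
.0]])
  (21.5, [301.0, 200.5], [[298.0, 198.0], [304.0, 198.0], [304.0, 203.0], [298.0, 203.0]])
 upper
  red
 upper
  red0
 upper
  white
  (963.5, [306.6, 293.1], [[266.0, 302.0], [269.0, 275.0], [347.0, 284.0], [344.0, 311.0]])
  (75.0, [279.0, 282.4], [[272.0, 287.0], [273.0, 277.0], [286.0, 278.0], [285.0, 288.0]])
  (0.0, [272.0, 279.0], [[272.0, 279.0], [272.0, 279.0], [272.0, 279.0], [272.0, 279.0]])
 upper
  brown
  (291.5, [305.1, 279.7], [[287.0, 283.0], [288.0, 273.0], [324.0, 277.0], [323.0, 287.0]])
  (41.0, [269.1, 289.3], [[263.0, 299.0], [273.0, 278.0], [275.0, 279.0], [265.0, 300.0]])
  (21.0, [266.0, 308.5], [[263.0, 311.0], [263.0, 306.0], [269.0, 306.0], [269.0, 311.0]])
```

View pics/crop1.png

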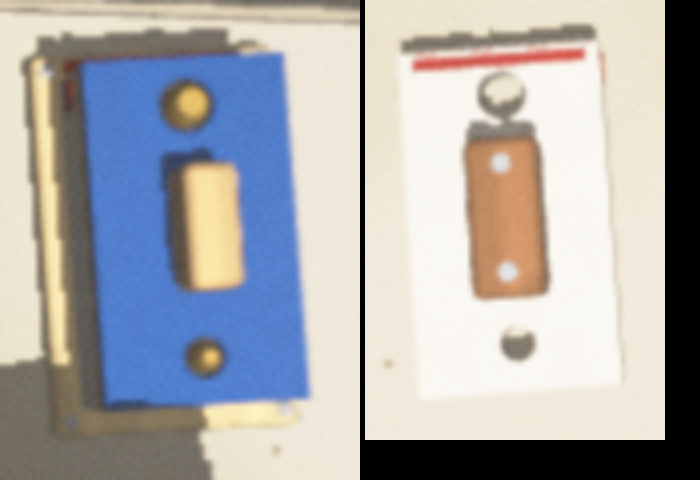

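View pics/crop2.png

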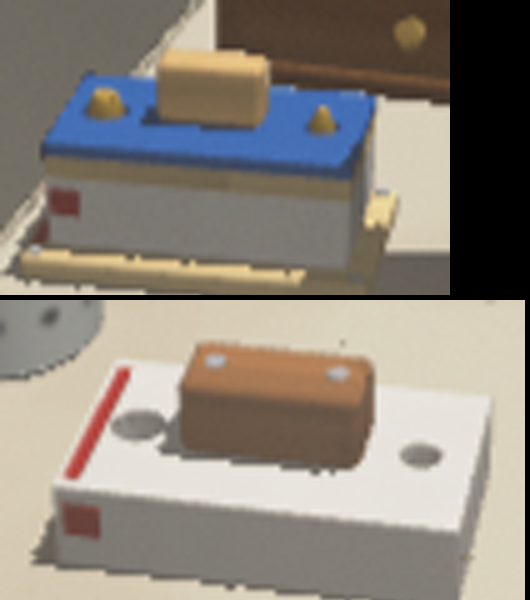

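The crops show the dowel tips, the cover bar, and the batten nails and holes clearly in both views, so I can triangulate them.

Run:
```python
from h import *
t=load('top');s=load('side')
T=lambda x0,y0:(lambda x,y:((x+.5)/4-.5+x0,(y+.5)/4-.5+y0))
S=lambda x0,y0:(lambda x,y:((x+.5)/5-.5+x0,(y+.5)/5-.5+y0))
tc,tu=T(405,175),T(225-365/4,210); sc,su=S(280,180),S(250,205)
P={'bigdowel tip':(tc(190,103),sc(106,90)),'smalldowel tip':(tc(208,356),sc(321,108)),
'bar far-left':(tc(188,165),sc(161,77-15)),'blue farleft':(tc(82,62),sc(45,150)),'blue nearleft':(tc(105,408),sc(352,168)),'blue farright':(tc(284,53),sc(92,74)),'blue nearright':(tc(309,396),sc(376,97)),
'bigh':(tu(501,93),su(137,424)),'smallh':(tu(518,344),su(421,455)),'nail far':(tu(500,163),su(215,361)),'nail near':(tu(508,271),su(338,374))}
R={}
for k,(a,b) in P.items():
    p,e=tri(t,a,s,b);R[k]=p;print(k,p.round(4),'err',round(e,4))
for n,a,b in(('dowel','bigdowel tip','smalldowel tip'),('hole','bigh','smallh'),('nail','nail far','nail near')):
    d=R[a]-R[b];print(n,'mid',((R[a]+R[b])/2).round(4),'len',np.hypot(*d[:2]).round(4),'yaw',np.degrees(np.arctan2(d[1],d[0])).round(2))
def rect(pts,z):
    q=np.array([onz(t,*p,z)[:2] for p in pts]);print('rect z',z,q.mean(0).round(4),[float(np.linalg.norm(q[i]-q[i-1]).round(4)) for i in range(4)],'yaw',np.degrees(np.arctan2(*(q[0]+q[1]-q[2]-q[3])[::-1])).round(2))
rect([tc(82,62),tc(284,53),tc(309,396),tc(105,408)],.061)
rect([tc(188,165),tc(238,165),tc(243,287),tc(190,288)],.089)
rect([tu(401,50),tu(597,38),tu(622,383),tu(419,398)],.030)
rect([tu(466,140),tu(538,136),tu(548,294),tu(474,298)],.058)
```

```text
bigdowel tip [ 0.5598 -0.0486  0.0707] err 0.0008
smalldowel tip [ 0.467  -0.057   0.0698] err 0.0004
bar far-left [ 0.5342 -0.0442  0.0882] err 0.0023
blue farleft [ 0.5751 -0.0112  0.0571] err 0.002
blue nearleft [ 0.4459 -0.0216  0.0606] err 0.0024
blue farright [ 0.5803 -0.0864  0.0606] err 0.0026
blue nearright [ 0.4531 -0.0976  0.0596] err 0.0017
bigh [0.5051 0.2369 0.0307] err 0.0005
smallh [0.4107 0.227  0.0304] err 0.0
nail far [0.4776 0.2343 0.0586] err 0.0
nail near [0.4379 0.2298 0.0582] err 0.0005
dowel mid [ 0.5134 -0.0528  0.0703] len 0.0932 yaw 5.14
hole mid [0.4579 0.232  0.0305] len 0.0949 yaw 6.02
nail mid [0.4577 0.2321 0.0584] len 0.04 yaw 6.45
rect z 0.061 [ 0.5144 -0.0536] [0.1289, 0.076, 0.1281, 0.0761] yaw 4.95
rect z 0.089 [ 0.5134 -0.0537] [0.0444, 0.0181, 0.0441, 0.0192] yaw 2.56
rect z 0.03 [0.4587 0.2319] [0.1316, 0.0744, 0.1312, 0.0763] yaw 5.75
rect z 0.058 [0.4579 0.2312] [0.058, 0.0264, 0.0582, 0.027] yaw 5.46
```

Every point fits its known size: dowel spacing 93 mm, tip height 70 mm, hole spacing 95 mm at 30.5 mm, batten top at 58 mm. Before moving I need the cabinet's extent, because it may stand between the start pose and the cover.

Run:
```python
from h import *
t=load('top');s=load('side')
for p in((325,197),(480,207)):print('cab base',onz(s,*p,0).round(3))
for p in((556,208),(557,452)):print('cab base top view',onz(t,*p,0).round(3))
print('cab top corners tri', [tri(t,a,s,b)[0].round(3).tolist() for a,b in(((600,192),(325,97)),)])
# height: side pixel vertical above base corner
for base,top in(((325,197),(325,97)),((480,207),(481,97))):
    b=onz(s,*base,0); o,d=ray(s,*top); n=b[1]; k=(n-o[1])/d[1]; print('height',(o+k*d).round(3))
for p in((291,172),(366,183),(320,200),(270,180),(410,385),(240,395),(345,420),(498,370)):print(p,onz(t,*p,0).round(3))
```

```text
cab base [ 0.557 -0.225  0.   ]
cab base [ 0.184 -0.269  0.   ]
cab base top view [ 0.563 -0.233  0.   ]
cab base top view [ 0.184 -0.234  0.   ]
cab top corners tri [[0.547, -0.176, 0.257]]
height [ 0.557 -0.225  0.247]
height [ 0.218 -0.269  0.256]
(291, 172) [0.606 0.192 0.   ]
(366, 183) [0.593 0.072 0.   ]
(320, 200) [0.563 0.145 0.   ]
(270, 180) [0.592 0.225 0.   ]
(410, 385) [ 0.278 -0.004  0.   ]
(240, 395) [0.257 0.258 0.   ]
(345, 420) [0.223 0.095 0.   ]
(498, 370) [ 0.305 -0.142  0.   ]
```

The manual's scale: shifts go in shares of 50 mm and turns go in shares of pi rad. Converting my numbers, -0.04 m is -0.8, 0.034 m is 0.68.

Request:
inch_along --plan '[{"trans":[0, 0, -0.8]}, {"trans":[0, 0, -0.8]}, {"trans":[0, 0, -0.8]}, {"trans":[0, 0, -0.8]}, {"trans":[0.68, -0.488, 0]}, {"trans":[0.68, -0.488, 0]}, {"trans":[0.68, -0.488, 0]}, {"trans":[0.68, -0.488, 0]}, {"trans":[0.68, -0.488, 0]}, {"trans":[0.68, -0.488, 0]}]' --finger_gap 0.09

```text
time_s: 1.1
ee_pos: [0.3192, -0.3194, 0.3873]
eef_rot: [-3.141, 0.0, 0.314]
force: [1.0, -0.5, -0.3]
grip_width: 0.0898
grip_force: 0.0
```

Request:
inch_along --plan '[{"trans":[0.68, -0.488, 0]}, {"trans":[0.68, -0.488, 0]}, {"trans":[0.68, -0.488, 0]}, {"trans":[0.68, -0.488, 0]}, {"trans":[0.68, -0.488, 0]}, {"trans":[0.68, -0.488, 0]}, {"trans":[0.68, -0.488, 0]}, {"trans":[0.68, -0.488, 0], "rotvec":[0, 0.036, 0]}, {"rotvec":[0, 0, 0.036]}, {"rotvec":[0, 0, 0.036]}]' --finger_gap 0.08

```text
time_s: 2.1
ee_pos: [0.5172, -0.0504, 0.387]
eef_rot: [-3.115, -0.109, 0.084]
force: [-0.9, -0.3, 0.4]
grip_width: 0.0802
grip_force: 0.0
```

A typo put the rotation on the wrong axis in one row (ry 0.113), so I'll correct the tilt. I'll write a helper to work out rotations and shifts.

Create go.py:
```python
import sys,numpy as np
from scipy.spatial.transform import Rotation as R
from station import ctrl
x,y,z,yaw=map(float,sys.argv[1:5]); o=ctrl.get_obs()
A=R.from_euler('xyz',o['eef_rot']);B=R.from_euler('xyz',[np.pi,0,yaw])
print('turn first',(A.inv()*B).as_rotvec().round(4),'then shift',B.inv().apply(np.array([x,y,z])-o['ee_pos']).round(4),'pos',np.round(o['ee_pos'],4),'rot',np.round(o['eef_rot'],4),'F',np.round(o['force'],1),'M',np.round(o['moment'],2))
```

```bash
python3 go.py 0.5137 -0.0531 0.13 0.089
```

```text
turn first [-0.0259 -0.1095 -0.004 ] then shift [-0.0037  0.0024  0.257 ] pos [ 0.5172 -0.0504  0.387 ] rot [-3.1154 -0.1095  0.0835] F [-0.9 -0.3  0.4] M [-0.01  0.11 -0.01]
```

Converted, 0.045 m is 0.9, 0.04 m is 0.8, -0.1095 rad / 3.1416 = -0.0349.

Request:
inch_along --plan '[{"rotvec":[-0.0083, -0.0349, -0.0013]}, {"trans":[-0.074, 0.048, 0.9]}, {"trans":[0, 0, 0.9]}, {"trans":[0, 0, 0.9]}, {"trans":[0, 0, 0.9]}, {"trans":[0, 0, 0.8]}, {"trans":[0, 0, 0.74]}, {}]' --finger_gap 0.06

```text
time_s: 2.9
ee_pos: [0.5115, -0.0539, 0.1262]
eef_rot: [-3.14, 0.007, 0.092]
force: [0.0, -0.1, 0.6]
grip_width: 0.0603
grip_force: 0.0
```

```bash
python3 go.py 0.5137 -0.0531 0.086 0.089
```

```text
turn first [-0.0012  0.0072  0.0027] then shift [ 0.0023 -0.0006  0.0402] pos [ 0.5115 -0.0539  0.1262] rot [-3.1403  0.0072  0.0917] F [ 0.  -0.1  0.6] M [ 0.   -0.01  0.01]
```

Converted, 0.015 m is 0.3, 0.01 m is 0.2, 0.007 rad / 3.1416 = 0.0022.

Request:
inch_along --plan '[{"trans":[0.046, -0.012, 0.3], "rotvec":[0, 0.0022, 0.0009]}, {"trans":[0, 0, 0.3]}, {"trans":[0, 0, 0.2]}, {}]'

```text
time_s: 3.3
ee_pos: [0.5162, -0.0534, 0.0906]
eef_rot: [3.141, -0.007, 0.089]
force: [0.8, -0.4, -0.5]
grip_width: 0.0603
grip_force: 0.0
```

Request:
inch_along --plan '[{}, {}, {}, {}, {}, {}]' --finger_gap 0.01 --grip_force 20

```text
time_s: 3.9
ee_pos: [0.5163, -0.0535, 0.0906]
eef_rot: [3.141, -0.008, 0.089]
force: [-0.5, -0.2, 1.0]
grip_width: 0.0195
grip_force: 20.0
```

Converted, -0.025 m is -0.5, -0.01 m is -0.2, -0.0075 rad / 3.1416 = -0.0024.

Request:
inch_along --plan '[{"trans":[0, 0, -0.16]}, {"trans":[0, 0, -0.2]}, {"trans":[0, 0, -0.24]}, {"trans":[0, 0, -0.4]}, {"trans":[0, 0, -0.5], "rotvec":[0, -0.0024, 0]}, {}]'

```text
time_s: 4.5
ee_pos: [0.5171, -0.0536, 0.1692]
eef_rot: [3.139, -0.006, 0.089]
force: [-0.5, -0.8, -1.0]
grip_width: 0.02
grip_force: 20.0
```

```bash
python3 go.py 0.42 0.095 0.16 0.089
```

```text
turn first [ 0.0024 -0.0059  0.0001] then shift [-0.0835 -0.1567  0.0092] pos [ 0.5171 -0.0536  0.1692] rot [ 3.1392 -0.0059  0.0891] F [-0.5 -0.8 -1. ] M [-0.01  0.02  0.02]
```

Converted, -0.0392 m is -0.784, 0.03 m is 0.6.

Request:
inch_along --plan '[{"trans":[-0.418, -0.784, 0]}, {"trans":[-0.418, -0.784, 0]}, {"trans":[-0.418, -0.784, 0]}, {"trans":[-0.418, -0.784, 0]}, {"trans":[0, 0, 0.6]}, {"trans":[0, 0, 0.6]}, {"trans":[0, 0, 0.5]}, {"trans":[0, 0, 0.24]}, {}, {}]'

```text
time_s: 5.5
ee_pos: [0.4189, 0.0952, 0.0689]
eef_rot: [3.141, -0.001, 0.089]
force: [0.6, -0.5, -2.0]
grip_width: 0.0194
grip_force: 20.0
```

```bash
python3 go.py 0.42 0.095 0.0456 0.089
```

```text
turn first [ 0.0008 -0.0008 -0.0002] then shift [0.0011 0.0003 0.0233] pos [0.4189 0.0952 0.0689] rot [ 3.1408e+00 -8.0000e-04  8.8800e-02] F [ 0.6 -0.5 -2. ] M [0.03 0.03 0.01]
```

Converted, 0.01 m is 0.2, 0.006 m is 0.12.

Request:
inch_along --plan '[{"trans":[0, 0, 0.2]}, {"trans":[0, 0, 0.12]}, {"trans":[0, 0, 0.08]}, {"trans":[0, 0, 0.04]}, {"trans":[0, 0, 0.02]}, {}]'

```text
time_s: 6.1
ee_pos: [0.4185, 0.0952, 0.0456]
eef_rot: [3.141, -0.0, 0.089]
force: [-1.6, -0.4, 1.3]
grip_width: 0.0197
grip_force: 20.0
```

```bash
python3 go.py 0.42 0.095 0.0456 0.089
```

```text
turn first [ 0.0009 -0.0001  0.0001] then shift [ 0.0015  0.0004 -0.    ] pos [0.4185 0.0952 0.0456] rot [ 3.1407e+00 -1.0000e-04  8.9100e-02] F [-1.6 -0.4  1.3] M [0.04 0.27 0.02]
```

It's touching the bench, so I'll release, rise and take pictures.

Converted, -0.045 m is -0.9, -0.04 m is -0.8, -0.016 rad / 3.1416 = -0.0051.

Request:
inch_along --plan '[{}, {}, {"trans":[0, 0, -0.4]}, {"trans":[0, 0, -0.8]}, {"trans":[0, 0, -0.9]}, {"trans":[0.4, -0.6, -0.4]}, {"trans":[0.4, -0.8, 0]}, {"trans":[0.2, -0.8, 0]}, {"trans":[0, -0.6, 0], "rotvec":[0, 0, -0.0051]}, {}]' --finger_gap 0.06

```text
time_s: 7.1
ee_pos: [0.4554, 0.2419, 0.1699]
eef_rot: [3.141, 0.0, 0.109]
force: [-0.4, 0.0, -0.1]
grip_width: 0.0603
grip_force: 0.0
```

```bash
python3 go.py 0.4578 0.2318 0.06 0.103
```

Run:
```python
from h import *
t=shot('top','top1.png');s=shot('side','side1.png')
a=t['pixels'][170:330,220:500];b=s['pixels'][170:330,230:400]
d=np.zeros((500,700,3),np.uint8)
d=cv2.resize(np.hstack([a,b]),None,fx=1.75,fy=1.75,interpolation=2);cv2.imwrite('pics/c3.png',d)
```

```text
turn first [0.0006 0.     0.0056] then shift [0.0014 0.0103 0.1099] pos [0.4554 0.2419 0.1699] rot [3.141  0.     0.1086] F [-0.4  0.  -0.1] M [0.01 0.02 0.01]
```

View pics/c3.png

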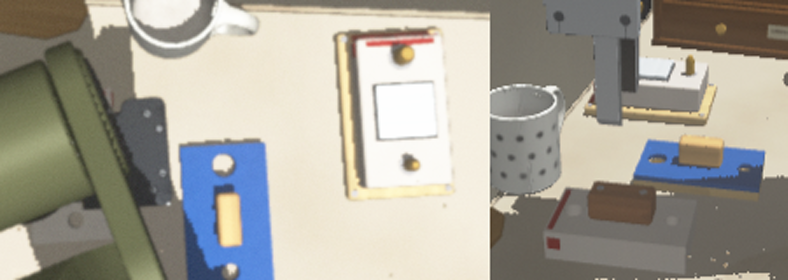

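The cover lies flat on the bench with its blue side up. The lower half is exposed with both dowels at about (405,50) and (412,163) in the crop. I'll grasp the upper half and use these saved pictures to refine the lower half's pose.

Converted, 0.04 m is 0.8, 0.03 m is 0.6, 0.0056 rad / 3.1416 = 0.0018.

Request:
inch_along --plan '[{"trans":[0.028, 0.206, 0.4], "rotvec":[0, 0, 0.0018]}, {"trans":[0, 0, 0.8]}, {"trans":[0, 0, 0.6]}, {"trans":[0, 0, 0.36]}, {"trans":[0, 0, 0.12]}, {}, {}]'

```text
time_s: 7.9
ee_pos: [0.4589, 0.2289, 0.0573]
eef_rot: [3.141, -0.002, 0.099]
force: [0.4, 0.5, 0.1]
grip_width: 0.0597
grip_force: 0.0
```

```bash
python3 go.py 0.4578 0.2318 0.056 0.103
```

Run:
```python
from h import *
t=load('top');s=load('side')
im=t['pixels'];hsv=cv2.cvtColor(im,cv2.COLOR_BGR2HSV)
a=cv2.resize(im[180:290,405:490],None,fx=5,fy=5,interpolation=2);b=cv2.resize(s['pixels'][190:250,275:350],None,fx=5,fy=5,interpolation=2)
d=np.zeros((550,800,3),np.uint8);d[:,:425]=a;d[:300,425:800]=b;cv2.imwrite('pics/c4.png',d)
```

```text
turn first [ 0.0005 -0.0016 -0.0041] then shift [-0.0008 -0.003   0.0013] pos [0.4589 0.2289 0.0573] rot [ 3.1411e+00 -1.6000e-03  9.8900e-02] F [0.4 0.5 0.1] M [-0.02  0.    0.06]
```

View pics/c4.png

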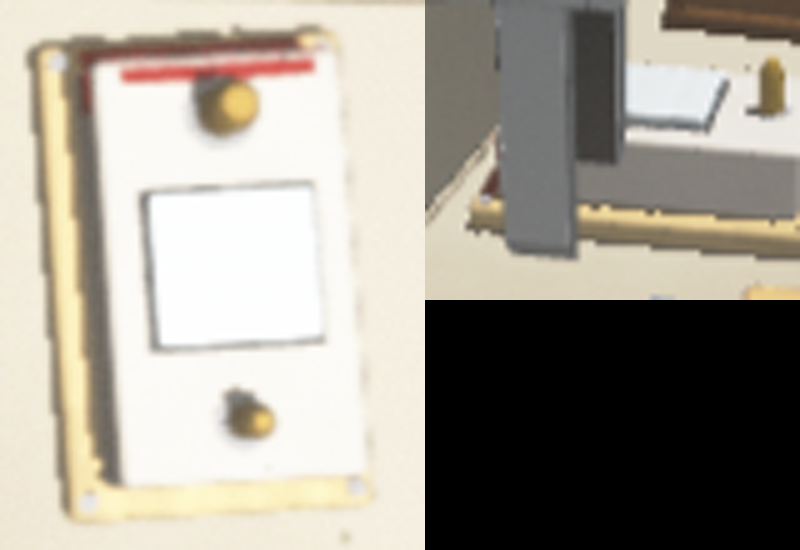

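Converted, -0.003 m is -0.06, 0.001 m is 0.02, -0.004 rad / 3.1416 = -0.0013.

Request:
inch_along --plan '[{"trans":[-0.016, -0.06, 0.02], "rotvec":[0, 0, -0.0013]}, {}]'

```text
time_s: 8.1
ee_pos: [0.4574, 0.2323, 0.0559]
eef_rot: [3.141, -0.001, 0.104]
force: [0.0, -0.2, -0.4]
grip_width: 0.0604
grip_force: 0.0
```

Request:
inch_along --plan '[{}, {}, {}, {}, {}, {}]' --finger_gap 0.015 --grip_force 50

```text
time_s: 8.7
ee_pos: [0.4572, 0.2319, 0.0552]
eef_rot: [3.141, -0.0, 0.103]
force: [0.5, -0.1, -0.1]
grip_width: 0.0277
grip_force: 50.0
```

Run:
```python
from h import *
t=load('top')
P=lambda x,y:((x+.5)/5-.5+405,(y+.5)/5-.5+180)
b=onz(t,*P(238,102),.069);s=onz(t,*P(260,420),.069);d=b-s
print('tips',b.round(4),s.round(4),((b+s)/2).round(4),np.hypot(*d[:2]),np.arctan2(d[1],d[0]))
def rect(pts,z):
    q=np.array([onz(t,*P(*p),z)[:2] for p in pts]);print('z',z,q.mean(0).round(4),[float(np.linalg.norm(q[i]-q[i-1]).round(4)) for i in range(4)],np.arctan2(*(q[0]+q[1]-q[2]-q[3])[::-1]).round(4))
rect([(150,192),(315,184),(324,341),(157,349)],.051)
rect([(95,62),(337,52),(362,475),(122,487)],.045)
rect([(35,48),(337,32),(370,495),(73,518)],.012)
```

```text
tips [ 0.561 -0.049  0.069] [ 0.4672 -0.0571  0.069 ] [ 0.5141 -0.0531  0.069 ] 0.09407191758259441 0.08586423809549483
z 0.051 [ 0.5137 -0.0539] [0.0473, 0.0501, 0.0474, 0.0505] 0.0679
z 0.045 [ 0.5136 -0.0531] [0.1289, 0.0741, 0.1285, 0.0728] 0.0784
z 0.012 [ 0.5147 -0.0532] [0.1478, 0.0959, 0.1459, 0.0935] 0.0937
```

Converted, -0.03 m is -0.6, -0.025 m is -0.5.

Request:
inch_along --plan '[{"trans":[0, 0, -0.2]}, {"trans":[0, 0, -0.4]}, {"trans":[0, 0, -0.6]}, {"trans":[0, 0, -0.6]}, {"trans":[0, 0, -0.5]}, {}]'

```text
time_s: 9.3
ee_pos: [0.4582, 0.2325, 0.1736]
eef_rot: [-3.141, -0.005, 0.104]
force: [0.3, 0.1, -4.3]
grip_width: 0.0277
grip_force: 50.0
```

```bash
python3 go.py 0.5133 -0.053 0.14 0.086
```

```text
turn first [-0.0009 -0.0054  0.0175] then shift [0.0303 0.2892 0.0336] pos [0.4582 0.2325 0.1736] rot [-3.1408 -0.0054  0.1035] F [ 0.3  0.1 -4.3] M [0.05 0.04 0.03]
```

Converted, 0.0372 m is 0.744, 0.036 m is 0.72, 0.0175 rad / 3.1416 = 0.0056.

Request:
inch_along --plan '[{"rotvec":[0, -0.0016, 0.0056]}, {"trans":[0.08, 0.72, 0]}, {"trans":[0.08, 0.72, 0]}, {"trans":[0.08, 0.72, 0]}, {"trans":[0.08, 0.72, 0]}, {"trans":[0.08, 0.72, 0]}, {"trans":[0.08, 0.72, 0]}, {"trans":[0.066, 0.72, 0]}, {"trans":[0.06, 0.744, 0]}, {}]'

```text
time_s: 10.3
ee_pos: [0.5118, -0.0568, 0.1684]
eef_rot: [3.141, 0.008, 0.082]
force: [-0.4, 0.6, -2.8]
grip_width: 0.0275
grip_force: 50.0
```

Request:
inch_along --plan '[{"trans":[0, 0, 0.3]}, {"trans":[0, 0, 0.3]}, {}, {}]'

```text
time_s: 10.7
ee_pos: [0.5117, -0.0532, 0.1397]
eef_rot: [3.141, 0.007, 0.086]
force: [-0.9, 0.4, -2.9]
grip_width: 0.0276
grip_force: 50.0
```

```bash
python3 go.py 0.5133 -0.053 0.13 0.086
```

Run:
```python
from h import *
t=shot('top','top2.png');s=shot('side','side2.png')
a=cv2.resize(t['pixels'][165:295,400:500],None,fx=3.5,fy=3.5,interpolation=2);b=cv2.resize(s['pixels'][160:250,270:375],None,fx=4,fy=4,interpolation=2)
d=np.zeros((455,790,3),np.uint8);d[:455,:350]=a;d[:360,360:780]=b;cv2.imwrite('pics/c5.png',d)
```

```text
turn first [ 0.0004  0.0067 -0.0001] then shift [ 0.0016 -0.      0.0097] pos [ 0.5117 -0.0532  0.1397] rot [3.1412 0.0067 0.0859] F [-0.9  0.4 -2.9] M [-0.01  0.02  0.03]
```

View pics/c5.png

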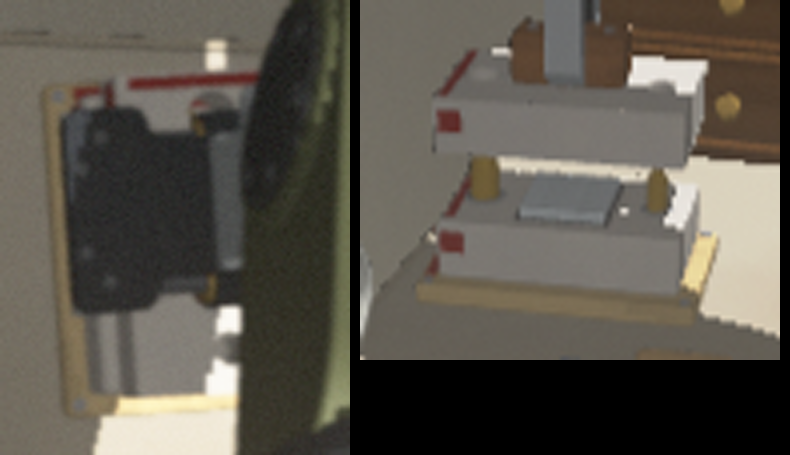

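The side view shows the upper half hovering just above both dowels, red mark over red mark, with edges aligned to about 1 mm. I'll level it, correct x by 1.6 mm and descend gently.

Converted, 0.005 m is 0.1, 0.004 m is 0.08, 0.0062 rad / 3.1416 = 0.002.

Request:
inch_along --plan '[{"trans":[0.032, 0, 0.06], "rotvec":[0, 0.002, 0]}, {"trans":[0, 0, 0.1]}, {"trans":[0, 0, 0.08]}, {}, {}]'

```text
time_s: 11.3
ee_pos: [0.5136, -0.0534, 0.1282]
eef_rot: [3.141, -0.001, 0.086]
force: [-1.0, 1.1, -3.7]
grip_width: 0.0276
grip_force: 50.0
```

```bash
python3 go.py 0.5133 -0.053 0.115 0.086
```

```text
turn first [ 0.0009 -0.0012 -0.0001] then shift [-0.0003 -0.0005  0.0132] pos [ 0.5136 -0.0534  0.1282] rot [ 3.1407e+00 -1.2000e-03  8.5900e-02] F [-1.   1.1 -3.7] M [0.01 0.02 0.06]
```

Request:
inch_along --plan '[{"trans":[0, 0, 0.08]}, {"trans":[0, 0, 0.08]}, {"trans":[0, 0, 0.08]}, {}, {}]'

```text
time_s: 11.8
ee_pos: [0.5136, -0.0534, 0.1162]
eef_rot: [3.141, -0.001, 0.086]
force: [-0.4, -0.3, -3.2]
grip_width: 0.0272
grip_force: 50.0
```

```bash
python3 go.py 0.5133 -0.053 0.1062 0.086
```

```text
turn first [ 0.0009 -0.0011 -0.    ] then shift [-0.0003 -0.0004  0.01  ] pos [ 0.5136 -0.0534  0.1162] rot [ 3.1407e+00 -1.1000e-03  8.6000e-02] F [-0.4 -0.3 -3.2] M [-0.02 -0.08  0.  ]
```

It's 8 mm onto the dowels with no side force, so I'll continue.

Converted, 0.003 m is 0.06.

Request:
inch_along --plan '[{"trans":[0, 0, 0.06]}, {"trans":[0, 0, 0.06]}, {"trans":[0, 0, 0.06]}, {}, {}]'

```text
time_s: 12.3
ee_pos: [0.5137, -0.0534, 0.1072]
eef_rot: [3.141, -0.001, 0.086]
force: [0.1, 0.3, -2.8]
grip_width: 0.0275
grip_force: 50.0
```

```bash
python3 go.py 0.5133 -0.053 0.1062 0.086
```

```text
turn first [ 0.0009 -0.0012 -0.0001] then shift [-0.0003 -0.0005  0.001 ] pos [ 0.5137 -0.0534  0.1072] rot [ 3.1407e+00 -1.2000e-03  8.5900e-02] F [ 0.1  0.3 -2.8] M [-0.01  0.03  0.03]
```

Request:
inch_along --plan '[{"trans":[0, 0, 0.04]}, {"trans":[0, 0, 0.04]}, {"trans":[0, 0, 0.02]}, {}, {}]'

```text
time_s: 12.8
ee_pos: [0.514, -0.0535, 0.103]
eef_rot: [3.14, -0.002, 0.086]
force: [-3.3, 0.2, 7.1]
grip_width: 0.0278
grip_force: 50.0
```

```bash
python3 go.py 0.5133 -0.053 0.1002 0.086
```

```text
turn first [ 0.0012 -0.0024 -0.    ] then shift [-0.0007 -0.0005  0.0028] pos [ 0.514  -0.0535  0.103 ] rot [ 3.1404e+00 -2.4000e-03  8.6000e-02] F [-3.3  0.2  7.1] M [ 0.11  0.6  -0.03]
```

Converted, 0.001 m is 0.02.

Request:
inch_along --plan '[{"trans":[0, 0, 0.02]}, {"trans":[0, 0, 0.02]}, {"trans":[0, 0, 0.02]}, {}, {}]' --grip_force 60

```text
time_s: 13.3
ee_pos: [0.514, -0.0535, 0.1002]
eef_rot: [3.14, -0.002, 0.086]
force: [-4.0, 0.5, 10.1]
grip_width: 0.0274
grip_force: 60.0
```

```bash
python3 go.py 0.5133 -0.053 0.1002 0.086
```

```text
turn first [ 0.0012 -0.0025 -0.0001] then shift [-0.0007 -0.0005  0.    ] pos [ 0.514  -0.0535  0.1002] rot [ 3.1404e+00 -2.5000e-03  8.5900e-02] F [-4.   0.5 10.1] M [0.22 0.88 0.05]
```

Request:
inch_along --plan '[{"trans":[0, 0, 0.02]}, {}, {}]'

```text
time_s: 13.6
ee_pos: [0.5141, -0.0535, 0.1002]
eef_rot: [3.14, -0.003, 0.086]
force: [-9.5, 0.7, 21.5]
grip_width: 0.0275
grip_force: 60.0
```

```bash
python3 go.py 0.5133 -0.053 0.1002 0.086
```

```text
turn first [ 0.0013 -0.0029 -0.    ] then shift [-0.0007 -0.0006 -0.    ] pos [ 0.5141 -0.0535  0.1002] rot [ 3.1403e+00 -2.9000e-03  8.6000e-02] F [-9.5  0.7 21.5] M [0.42 2.01 0.04]
```

The z reading stopped exactly at the closed height (0.1002) and the force rose to 21.5 N, so the faces have met. I'll ease the sideways load and tilt slightly, then check visually.

Converted, -0.0008 m is -0.016, 0.0003 m is 0.006, -0.003 rad / 3.1416 = -0.001.

Request:
inch_along --plan '[{"trans":[-0.016, 0, 0.006], "rotvec":[0.0003, -0.001, 0]}, {}, {}]'

```text
time_s: 13.9
ee_pos: [0.514, -0.0535, 0.1002]
eef_rot: [3.141, -0.002, 0.086]
force: [-4.4, 3.5, 20.0]
grip_width: 0.0274
grip_force: 60.0
```

```bash
python3 go.py 0.5133 -0.053 0.1002 0.086
```

Run:
```python
from h import *
s=shot('side','side3.png');t=shot('top','top3.png')
b=cv2.resize(s['pixels'][170:290,270:400],None,fx=5,fy=5,interpolation=2)[:600,:650];cv2.imwrite('pics/c6.png',b)
```

```text
turn first [ 0.0006 -0.002  -0.    ] then shift [-0.0007 -0.0006 -0.    ] pos [ 0.514  -0.0535  0.1002] rot [ 3.141e+00 -2.000e-03  8.600e-02] F [-4.4  3.5 20. ] M [ 0.52  1.06 -0.04]
```

View pics/c6.png

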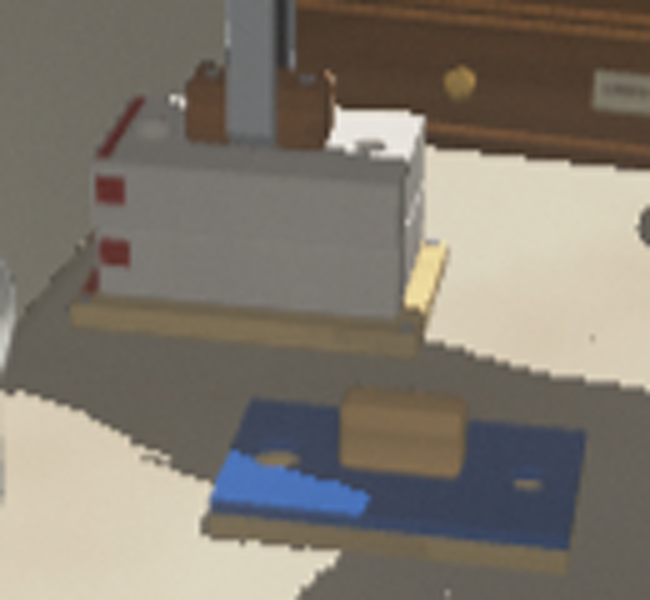

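The mould shows no gap along the whole parting line, the red marks are one above the other, and the cover is flat on the bench. I'll press slightly harder for margin, check it holds, then hand in.

Converted, 0.0005 m is 0.01, -0.0004 m is -0.008, -0.002 rad / 3.1416 = -0.0006.

Request:
inch_along --plan '[{"trans":[-0.008, 0, 0.01], "rotvec":[0, -0.0006, 0]}, {}, {}, {}, {}, {}]'

```text
time_s: 14.6
ee_pos: [0.514, -0.0535, 0.1001]
eef_rot: [3.141, -0.001, 0.086]
force: [-4.0, 3.3, 24.2]
grip_width: 0.0275
grip_force: 60.0
```

```bash
python3 go.py 0.5133 -0.053 0.1002 0.086
```

```text
turn first [ 0.0007 -0.0012  0.0001] then shift [-0.0007 -0.0006 -0.0001] pos [ 0.514  -0.0535  0.1001] rot [ 3.1408e+00 -1.2000e-03  8.6100e-02] F [-4.   3.3 24.2] M [ 0.6   0.9  -0.01]
```

```bash
python3 -c "
from station import ctrl
print(ctrl.hand_in())"
```

```text
the job is handed in; nothing more can be done
None
```

The job is handed in at 14.6 s: the dust cover lies flat, blue side up, on the bench, and the upper half sits on the dowels red end over red end, still gripped and pressed shut at about 24 N with no gap visible in the side view.

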